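# Charge the vibratory polisher down its tilting chute

### The arm

A 6-joint arm with a two-finger parallel gripper is mounted at the origin on the work surface. World frame = base frame: x ahead of the robot, y to its left, z up, the work surface at z = 0. Lengths are in mm, angles in degrees, forces in N, time in s.
With the tool pointing down it reaches from about 350 to 850 mm from the base axis. Payload 8.1 kg.
Tool frame: the origin (TCP) lies where the fingers leave the gripper's body, on its centre line; the fingertips stand 73 mm ahead of it and the grasp point (between the pads) lies 54 mm ahead of it; z points along the fingers, y is the line along which they close (so a half turn about z gives the same grasp; the last joint's range is limited). The gripper opens to 85 mm and grips with 20 to 120 N. Pads are 22 mm wide; open, the fingers measure 114 mm over their backs; the gripper's body (76 mm by 85 mm) begins 54 mm behind the grasp point. The pads swing forward as they close: fully open they stand 13 mm farther back than shut.
Start: joints at [-76.054, 7.471, 85.268, -0, 87.261, -4.893], TCP at [193.765, -567.857, 303.892] pointing down, gripper open.
Joint ranges: [-169.43, 169.43], [-51.17, 129.36], [1.28, 143.12], [-76.62, 256.62], [0, 156.53], [-152.29, 152.29]. Speed limits (degrees/s): [136.94, 136.94, 159.86, 180, 180, 180].

### API

Orientations are given as [roll, pitch, yaw] about the fixed x, y, z axes, in that order (R = Rz(yaw) Ry(pitch) Rx(roll)).
In Python, from bench import sense, optics, r gives the robot as it stands.
- The arm moves only by the tool servo_tool, never from a script. Its argument "plan" is a list that holds one entry, the list of rows, each a list of 5 numbers: the shift along the world's x, y, z in m, then the turn about the world's z in degrees, then the finger opening in m, from 0 to 0.0854. A call has 1 to 10 rows; each row shifts and turns the commanded pose from where the row before left it; what a row does not reach is not made up. A row lasts 1/10 s, in which the tool goes at most 50 mm and 8.59 degrees, less where a joint would pass 70% of its speed; a pose out of reach is approached as far as the arm can. A call is refused whole if a number of a shift passes 0.05 or a number of a turn 8.59, either way. A call with a gripper value outside its range is refused whole. The fingers move at their own pace and stop on an object; "force" is the grip in N (left out, the last holds). Time passes only in rows, so rows that do not move let the fingers close. It gives the time, the measured TCP pose, the force, the opening and the grip force at its end, in the units of the state.
- sense(): the state, without advancing time (a new reading comes with each control period).
- optics.snapshot(name): name is "scene" or "top" or "wrist"; returns a dict with "frame" (400x640x3 uint8, blue, green, red), "fx", "fy", "cx", "cy" (pixels), "dist_coeffs" ([k1, k2, p1, p2, k3] as OpenCV has them; the pictures are not rectified), "cam_to_world" (4x4, takes a point from camera to world coordinates). Camera axes: x right, y down, z forward; pixel columns grow to the right and rows downward; lengths in mm; the calibration is good to about 2 mm. A picture is of the moment at which its call begins. There is no depth.
- r.hand_in(): hands the job in; it is judged then, once.
The state is a dict: "time": time; "joint_pos": joint angles; "qd": joint speeds; "joint_efforts": joint torques, N m; "tool_pos": TCP position; "tcp_rot": TCP orientation; "ft_force": force on the tool from outside, world axes, zero at the start; "wrist_torque": the same for the moment, N m; "finger_gap": finger opening in mm; "grip_force": force on a finger pad.
Only numpy, scipy, OpenCV 4.12 (cv2) and the standard library are available. Lean on these libraries where they do the work, as an engineer would, in place of code of your own. Each camera call takes 0.05 s, during which the arm holds its last target. There are 200 camera calls.

### The job

Charge the bench polisher with all the rectangular wooden handle blanks lying about: lower its tilting chute flat and lay every blank on the chute's deck, wholly above the brass line. Then lift the chute by its bar slowly until the blanks start to slide, stop and hold it at that tilt while they glide gently by themselves into the tub (never shooting down, and never put in by hand). When all are in, lower the chute flat again, and last of all turn the speed dial's pointer to the long brass mark, leaving everything else on the bench alone.

Things in the scene. Friction and masses are not known exactly. Their poses are not given: they have to be found in the camera images.
- blank1: a rectangular dark wooden handle blank, 52 x 32 x 22 mm (own x, y, z), 60 g, with two small brass pins through it along z; origin at its centre; it starts lying flat on the bench; may be absent (3 to 5 are there)
- blank2: a rectangular dark wooden handle blank, 52 x 32 x 22 mm (own x, y, z), 60 g, with two small brass pins through it along z; origin at its centre; it starts lying flat on the bench; may be absent (3 to 5 are there)
- blank3: a rectangular dark wooden handle blank, 52 x 32 x 22 mm (own x, y, z), 60 g, with two small brass pins through it along z; origin at its centre; it starts lying flat on the bench; may be absent (3 to 5 are there)
- blank4: a rectangular dark wooden handle blank, 52 x 32 x 22 mm (own x, y, z), 60 g, with two small brass pins through it along z; origin at its centre; it starts lying flat on the bench; may be absent (3 to 5 are there)
- blank5: a rectangular dark wooden handle blank, 52 x 32 x 22 mm (own x, y, z), 60 g, with two small brass pins through it along z; origin at its centre; it starts lying flat on the bench; may be absent (3 to 5 are there)
- polisher: the fixed grey bench polisher: origin on the bench top below the chute's hinge line; own y runs from the tub (-y) to the chute (+y), z up. Below the lowered chute is a solid plinth 200 mm wide, y 0.012 to 0.252, 84 mm high. In front of the tub (-x side) is a control box 120 x 120 x 50 mm with the dial, centred at x -0.16, y -0.09
- chute (a joint): tilt of the chute, rad: 0 = lowered flat on its stop, grows as the bar end is raised, at most 0.8; found partly raised. The hinge is stiff (friction 2.4 N m): the chute stays where it is left, even loaded; raising takes 8 to 14 N at the bar, lowering 4 to 6 N. How slippery the deck is varies: blanks slip at some tilt between 0.2 and 0.55 rad, about the same for all
- chute_lip (a point): middle of the chute's lower edge, on its hinge line (along x, 95 mm above the bench), in the deck's top face, tilting with it: own y runs up the deck, z is its normal. Flat deck y 0 to 0.265; 10 mm high side rails (inner faces x -0.085 and 0.085) and end rail (y 0.259 to 0.265); no rail at the lip, where blanks drop into the tub. A thin brass line crosses the deck at y 0.060
- chute_bar (a point): centre of the round steel lifting bar at the chute's upper end: 12 mm thick, along the chute's x, 130 mm free between its brackets, at chute y 0.320, z -0.004; a gap of 49 mm lies between it and the deck's end; 91 mm above the bench when lowered. It can be pinched from above and may turn between the fingers as the chute tilts
- tub_in (a point): centre of the tub's inner floor, 12 mm above the bench (axes as the polisher's); open tub, inside 186 mm along x and 215 mm along y (polisher y -0.207 to 0.01); side walls 100 mm above the bench, end wall 115 mm; on its +y side a steep smooth apron (54 degrees) leads from just under the chute's lip down to the floor
- dial (a joint): speed dial angle in rad, grows clockwise seen from above, 0 to 4.4; the white pointer line on its bar grip points to polisher -x at 0 and to the long brass mark at 2.4. White ticks stand every 0.4 rad. It stays where it is left; 0.03 N m turns it
- dial_grip (a point): on the dial's upright axis, at the height to grip, 87 mm above the bench; turns with the dial: the bar grip (42 long, 14 wide, its top 7 mm above this point, its foot 25 mm below) runs along its own x
- dial_mark (a point): the long brass mark (20 x 5 mm) beside the dial, 46 mm from the dial's axis
- pommel: not part of the job, leave alone: mushroom-shaped turned wooden knob standing upright, 46 mm wide, 77 mm tall
- awl_handle: not part of the job, leave alone: upright turned dark wooden awl handle, 38 mm wide, 121 mm tall
- wax_tin: not part of the job, leave alone: flat round steel wax tin, 70 mm wide, 36 mm tall
- bevel: not part of the job, leave alone: sliding bevel lying flat: wooden stock 130 x 26 x 16 mm with a steel blade, 21 mm tall in all
Things that resemble listed ones, but are neither listed nor needed, are in the scene too. What is shaped like the blank1 but blue is not meant.

How it is judged:
By the outcome, as a careful person would: the job done as asked, in the order asked, and still so for the second after the job is handed in, with the robot touching nothing.
Of blank1, blank2, blank3, blank4, blank5 only 3 to 5 are there at a start; the rules pass over those that are not, and their reading is None.
At some moment in a run one of blank1, blank2, blank3, blank4, blank5 may be knocked a few centimetres aside while the robot is not near it.
Once in a run the grip may slacken for a moment while it holds something.
It also fails if it takes over 210 s, if anything falls off the work surface, if the arm or the gripper's body presses on something with over 40 N, if the wrist force passes 120 N, or if a joint passes its speed limit or range.

## Working session

There is one attempt and no reset: what is moved stays moved. The work goes in short steps, Python scripts to look and compute and a tool call to move; the robot and the scene stay as the last step left them, time stands still between calls to the robot, and variables do not carry over. Pictures are saved under pics/ and viewed, at most 14 in all, crops included, and the job is handed in when it is done.

Besides the shell and the picture viewer there is one more tool, called after "Request:" as name(argument=value, ...) on one line, values as JSON. servo_tool: Moves the arm, as the interface text tells. Its arguments: {"type":"object","properties":{"plan":{"type":"array"},"force":{"type":"number"}},"required":["plan"]}

```bash
mkdir -p pics; ls
cat > h.py <<'E'
import numpy as np, cv2, json
from bench import sense, optics, r
def snap(cam, name):
    s=optics.snapshot(cam); cv2.imwrite(f'pics/{name}.png', s['frame'])
    np.savez(f'pics/{name}.npz', **{k:np.array(v) for k,v in s.items()}); return s
def load(name): return dict(np.load(f'pics/{name}.npz'))
def K(s): return np.array([[s['fx'],0,s['cx']],[0,s['fy'],s['cy']],[0,0,1]],float)
def toworld(s,px,z):
    p=cv2.undistortPoints(np.array(px,float).reshape(-1,1,2),K(s),np.array(s['dist_coeffs'],float)).reshape(-1,2)
    T=np.array(s['cam_to_world'],float); d=np.c_[p,np.ones(len(p))]@T[:3,:3].T; o=T[:3,3]
    return o+d*((np.broadcast_to(z,len(p))-o[2])/d[:,2])[:,None]
def topix(s,P):
    T=np.linalg.inv(np.array(s['cam_to_world'],float)); rv=cv2.Rodrigues(T[:3,:3])[0]
    return cv2.projectPoints(np.array(P,float).reshape(-1,1,3),rv,T[:3,3],K(s),np.array(s['dist_coeffs'],float))[0].reshape(-1,2)
E
python3 - <<'E'
from h import *
for c in ('top','scene'):
    s=snap(c,c+'0'); print(c,np.round(s['cam_to_world'],2).tolist(),s['fx'])
print(sense())
E
```

```text
pics
top [[0.01, -1.0, 0.08, 414.96], [-1.0, -0.01, -0.02, 50.44], [0.03, -0.08, -1.0, 1089.9], [0.0, 0.0, 0.0, 1.0]] 392.3501193463638
scene [[-0.52, 0.62, -0.59, 1194.57], [0.85, 0.38, -0.36, 444.73], [-0.0, -0.69, -0.73, 937.52], [0.0, 0.0, 0.0, 1.0]] 406.207097679404
{'time': 0.1, 'joint_pos': array([-7.60538934e+01,  7.51053389e+00,  8.53233383e+01,  1.42256994e-03,
        8.72598014e+01, -4.89359651e+00]), 'qd': array([-0.01782711, -0.1411971 , -0.06072935,  0.03793369,  0.06784349,
       -0.04540454]), 'joint_efforts': array([ 1.35144863e-03, -5.70951533e+01, -5.01943088e+01, -6.75936849e-05,
        8.18755216e-03, -1.36959133e-05]), 'tool_pos': array([ 193.68736999, -567.49212186,  302.94893024]), 'tcp_rot': array([-1.79906789e+02, -9.40652406e-03,  1.88396263e+01]), 'ft_force': array([-0.68309253, -0.28276538, -0.36983909]), 'wrist_torque': array([-0.016879  ,  0.0066317 , -0.02704331]), 'grip_force': 0.0, 'finger_gap': 85.52808566824008}
```

View pics/top0.png

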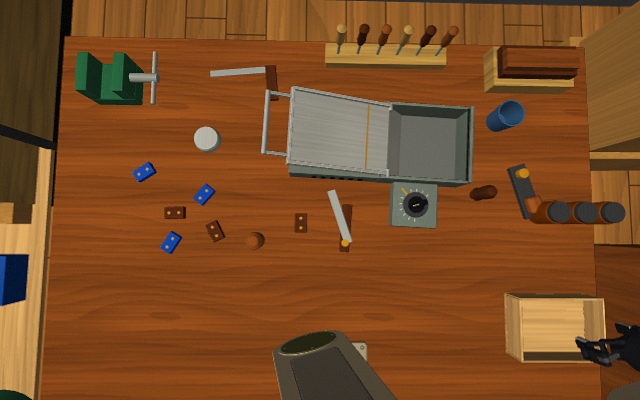

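View pics/scene0.png

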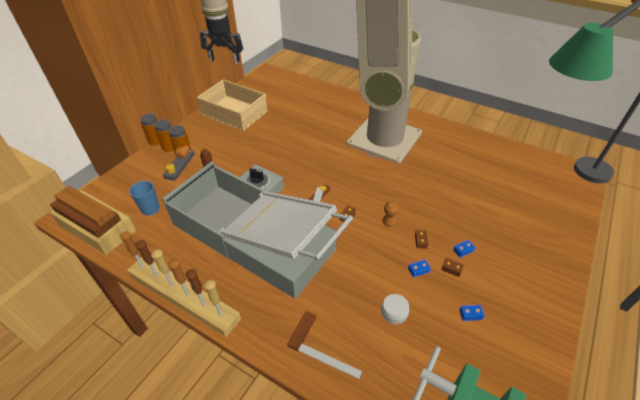

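The top view shows three dark blanks at about (175,212), (215,231) and (301,223). There are three blue decoys, and the polisher is at about (290-470, 90-185) with its dial at (415,204). The scene view shows the same three blanks and a partly raised chute. I'll zoom in.

Run:
```python
from h import *
f=load('top0')['frame']
a=cv2.resize(f[75:235,250:480],None,fx=3.45,fy=3.45,interpolation=cv2.INTER_CUBIC)
cv2.imwrite('pics/c0.png',a)
s=load('top0')
hsv=cv2.cvtColor(f,cv2.COLOR_BGR2HSV)
for n,(u,v) in dict(b1=(175,212),b2=(215,231),b3=(301,223)).items():
    w=f[v-14:v+15,u-14:u+15]; bg=np.median(w.reshape(-1,3),0)
    m=(w.astype(int).sum(2)<150)
    print(n,m.sum(), w[14,14], bg)
    g=cv2.Canny(w,60,150)
```

```text
b1 155 [14 40 82] [ 24.  70. 136.]
b2 178 [16 40 84] [ 23.  67. 130.]
b3 138 [15 41 84] [ 25.  73. 141.]
```

View pics/c0.png

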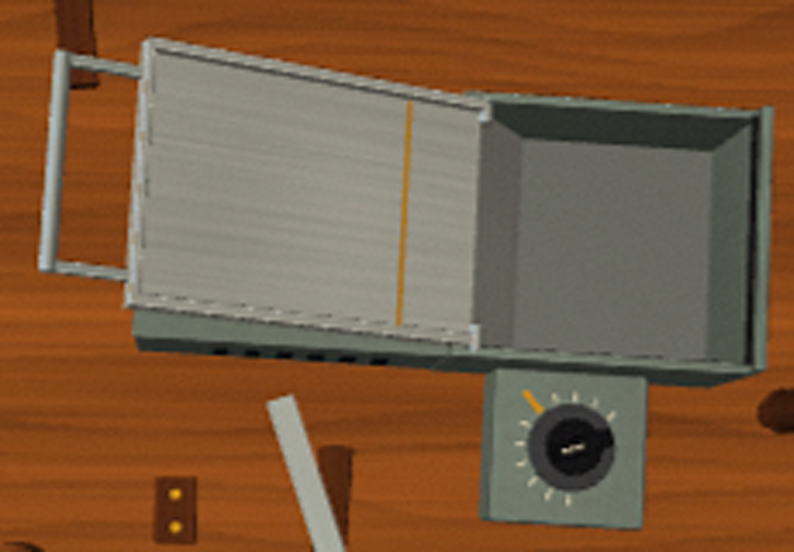

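```bash
cat > fit.py <<'E'
from h import *
from scipy.optimize import least_squares
s=load('top0')
C=lambda x,y:(x/3.45+250-.36,y/3.45+75-.36)
def chute(x,y,z,t): return (x, y*np.cos(t)-z*np.sin(t), 95+y*np.sin(t)+z*np.cos(t))
obs=[('c',(85,60,0),C(411,100)),('c',(-85,60,0),C(400,326)),('c',(85,0,10),C(484,104)),('c',(-85,0,10),C(474,342)),
('c',(65,320,-4),C(62,58)),('c',(-65,320,-4),C(47,262)),('c',(85,259,10),C(156,47)),('c',(-85,259,10),C(136,297)),
('p',(93,-207,12),C(713,152)),('p',(-93,-207,12),C(708,357)),('p',(-160-60,-150,50),C(640,528)),('p',(-160-60,-30,50),C(483,519))]
def pose(q,P):
    c,n=np.cos(q[2]),np.sin(q[2]); P=np.atleast_2d(P).astype(float)
    return np.c_[q[0]+c*P[:,0]-n*P[:,1], q[1]+n*P[:,0]+c*P[:,1],P[:,2]]
def res(q):
    P=[chute(*p,q[3]) if k=='c' else p for k,p,_ in obs]
    return (topix(s,pose(q,P))-np.array([o[2] for o in obs])).ravel()
def dblanks(s,ztop=22,ths=150,roi=None):
    f=s['frame'].astype(int); m=(f.sum(2)<ths).astype(np.uint8)
    return m
if __name__=='__main__':
    r_=least_squares(res,[700,-100,0,.2],x_scale=[100,100,.1,.1],loss='soft_l1'); q=r_.x
    print(q, np.degrees(q[2:])); print(np.round(res(q).reshape(-1,2),1).tolist())
    np.save('q.npy',q)
    for n,p in dict(bar=chute(0,320,-4,q[3]),barflat=(0,320,91),lip=(0,0,95),dial=(-160,-90,87)).items(): print(n,pose(q,p).round(1))
    for n,(u,v) in dict(b1=(175,212),b2=(215,231),b3=(301,223)).items():
        w=s['frame'][v-16:v+17,u-16:u+17].astype(int)
        m=((w[:,:,2]<112)|((w[:,:,1]>95))).astype(np.uint8)
        m=cv2.morphologyEx(m,cv2.MORPH_CLOSE,np.ones((3,3)))
        nl,L,st,_=cv2.connectedComponentsWithStats(m); ii=L[16,16] or 1+np.argmax(st[1:,4])
        vv,uu=np.nonzero(L==ii); P=toworld(s,np.c_[uu+u-16,vv+v-16],20)[:,:2].astype(np.float32)
        rc=cv2.minAreaRect(P); c0=P.mean(0); U,S,V=np.linalg.svd(P-c0,full_matrices=False)
        print(n,len(P),c0.round(1),'long axis deg',np.degrees(np.arctan2(V[0,1],V[0,0])).round(1),rc)
E
python3 fit.py
```

```text
[ 6.41878248e+02 -1.49680825e+02 -5.02955191e-02  3.38673284e-01] [-2.88172097 19.4045498 ]
[[-0.8, -0.2], [-0.9, 0.2], [0.5, 1.5], [0.5, -2.3], [-0.3, 2.2], [0.1, -1.8], [-0.1, -0.1], [0.9, -1.1], [-0.9, -0.5], [-1.5, 5.4], [0.8, 0.3], [1.5, 0.2]]
bar [[657.1 153.1 197.5]]
barflat [[658.  169.9  91. ]]
lip [[ 641.9 -149.7   95. ]]
dial [[ 477.6 -231.5   87. ]]
b1 267 [450.1 412. ] long axis deg 90.1 ((450.95245361328125, 412.5818786621094), (32.405731201171875, 56.893096923828125), 0.6154294610023499)
b2 269 [401.5 302.6] long axis deg -150.9 ((401.1519470214844, 303.3025207519531), (52.3884162902832, 36.81925582885742), 27.994340896606445)
b3 244 [425.5  72.8] long axis deg 178.0 ((425.97601318359375, 73.77243041992188), (51.509002685546875, 32.57025146484375), 0.5932257175445557)
```

Request:
servo_tool(plan=[[[0.023, 0.036, 0.01, -1.1, 0.06], [0.023, 0.036, 0.01, -1.1, 0.06], [0.023, 0.036, 0, -1.1, 0.06], [0.023, 0.036, 0, -1.1, 0.06], [0.023, 0.036, 0, -1.1, 0.06], [0.023, 0.036, 0, -1.1, 0.06], [0.023, 0.036, 0, -1.1, 0.06], [0.023, 0.036, 0, -1.1, 0.06], [0.023, 0.036, 0, -1.1, 0.06], [0.023, 0.036, 0, -1.1, 0.06]]], force=60)

```text
time: 1.1
tool_pos: [424.2, -206.2, 323.6]
tcp_rot: [-180.0, 0.0, 7.8]
ft_force: [0.9, -0.1, -0.1]
finger_gap: 59.9
grip_force: 0.0
```

Request:
servo_tool(plan=[[[0.023, 0.036, 0, -1.1, 0.04], [0.023, 0.036, 0, -1.1, 0.04], [0.023, 0.036, 0, -1.1, 0.04], [0.023, 0.036, 0, -1.1, 0.04], [0.023, 0.036, 0, -1.1, 0.04], [0.023, 0.036, 0, -1.1, 0.04], [0.023, 0.036, 0, -1.1, 0.04], [0.023, 0.036, 0, -1.1, 0.04], [0.023, 0.025, 0, -1.1, 0.04], [0, 0, 0, 0, 0.04]]])

```text
time: 2.1
tool_pos: [631.8, 108.6, 321.8]
tcp_rot: [-180.0, 0.1, -1.9]
ft_force: [-0.8, -0.0, 0.1]
finger_gap: 40.0
grip_force: 0.0
```

Run:
```python
from h import *
s=snap('wrist','w1'); x=sense(); print(x['time'],x['tool_pos'],x['tcp_rot'],x['finger_gap'],x['ft_force'])
T=np.array(s['cam_to_world']);print(T.round(2).tolist(),s['fx'])
print(topix(s,[[657.1,153.1,197.5]]))
```

```text
2.15 [631.01685721 106.88571001 322.16302048] [ 1.79988391e+02  1.42727058e-01 -1.91396982e+00] 40.17681574366343 [-0.57932919 -0.01965163  0.05624643]
[[-0.04, -0.95, -0.3, 708.92], [-1.0, 0.03, 0.01, 106.43], [-0.0, 0.3, -0.95, 390.97], [0.0, 0.0, 0.0, 1.0]] 319.0422338984645
[[249.8175115  186.98426603]]
```

View pics/w1.png

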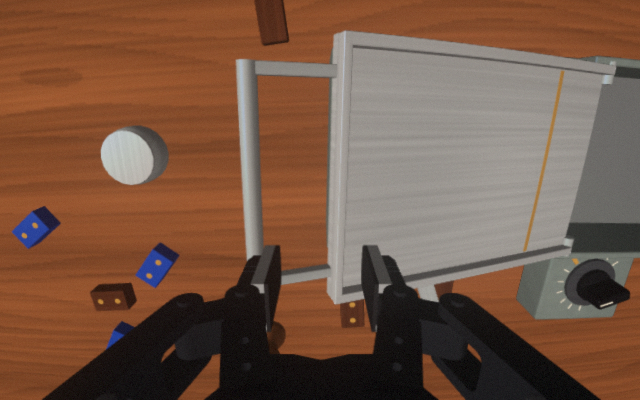

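The wrist view shows the bar as a vertical line at u≈250 and the fit predicts 249.8, so they agree. The dial is visible at (595,290).

Request:
servo_tool(plan=[[[0.013, 0.023, 0, -1, 0.04], [0.013, 0.023, 0, 0, 0.04], [0, 0, -0.02, 0, 0.04], [0, 0, -0.025, 0, 0.04], [0, 0, -0.022, 0, 0.04], [0, 0, 0, 0, 0.04]]])

```text
time: 2.75
tool_pos: [654.5, 149.8, 252.3]
tcp_rot: [179.9, 0.4, -3.1]
ft_force: [-2.1, 0.3, -0.9]
finger_gap: 39.8
grip_force: 0.0
```

Request:
servo_tool(plan=[[[0, 0, 0, 0, 0.0], [0, 0, 0, 0, 0.0], [0, 0, 0, 0, 0.0], [0, 0, 0, 0, 0.0], [0, 0, 0, 0, 0.0], [0, 0, 0, 0, 0.0]]])

```text
time: 3.35
tool_pos: [657.2, 152.3, 259.2]
tcp_rot: [-179.9, -0.2, -3.0]
ft_force: [-0.8, 5.9, -0.5]
finger_gap: 9.3
grip_force: 58.5
```

Request:
servo_tool(plan=[[[0, 0.0034, -0.0103, 0, 0], [0, 0.0031, -0.0105, 0, 0], [0, 0.0026, -0.0106, 0, 0], [0, 0.0021, -0.0106, 0, 0], [0, 0.0019, -0.0107, 0, 0], [0, 0.0015, -0.0108, 0, 0], [0, 0.0012, -0.0108, 0, 0], [0, 0.0007, -0.0109, 0, 0], [0, 0.0004, -0.0105, 0, 0], [0, 0, 0, 0, 0]]])

```text
time: 4.35
tool_pos: [657.9, 168.1, 162.6]
tcp_rot: [-180.0, -0.2, -3.1]
ft_force: [6.3, 1.1, -5.3]
finger_gap: 9.7
grip_force: 59.8
```

Request:
servo_tool(plan=[[[0, 0, -0.004, 0, 0], [0, 0, -0.003, 0, 0], [0, 0, -0.002, 0, 0], [0, 0, 0, 0, 0]]])

```text
time: 4.75
tool_pos: [658.0, 168.2, 154.6]
tcp_rot: [-179.9, -0.2, -3.1]
ft_force: [1.0, 0.8, 3.7]
finger_gap: 9.4
grip_force: 61.8
```

Request:
servo_tool(plan=[[[0, 0, -0.002, 0, 0], [0, 0, -0.002, 0, 0], [0, 0, -0.001, 0, 0], [0, 0, 0, 0, 0], [0, 0, 0, 0, 0]]])

```text
time: 5.25
tool_pos: [658.1, 168.3, 153.8]
tcp_rot: [-179.9, -0.2, -3.1]
ft_force: [-16.3, -2.3, 32.2]
finger_gap: 9.2
grip_force: 64.9
```

```bash
cat > tilt.py <<'E'
from fit import *
# projected chute outline over several tilts, compare deck edge lines
def outline(s,t,q=np.load('q.npy')):
    return topix(s,pose(q,[chute(x,y,z,t) for x,y,z in [(-91,0,10),(-91,265,10),(91,265,10),(91,0,10)]]))
E
python3 - <<'E'
from tilt import *
s=snap('top','top1'); x=sense(); print(x['tool_pos'],x['ft_force'],x['finger_gap'])
for t in (0,.05): print(t,outline(s,t).round(1).tolist())
f=s['frame'][75:235,250:480].copy(); f=cv2.resize(f,None,fx=3.45,fy=3.45,interpolation=cv2.INTER_CUBIC)
o=((outline(s,0)-[250,75]+.36)*3.45).astype(int); cv2.polylines(f,[o],True,(0,0,255),1)
cv2.imwrite('pics/c1.png',f)
E
```

```text
[658.16323467 168.2688496  153.80386384] [-15.47542695  -2.50952984  31.59963628] 9.534213853055812
0 [[386.1, 173.7], [281.9, 167.1], [286.7, 97.0], [389.3, 103.8]]
0.05 [[386.3, 173.7], [281.9, 166.3], [286.7, 95.3], [389.5, 103.8]]
```

View pics/c1.png

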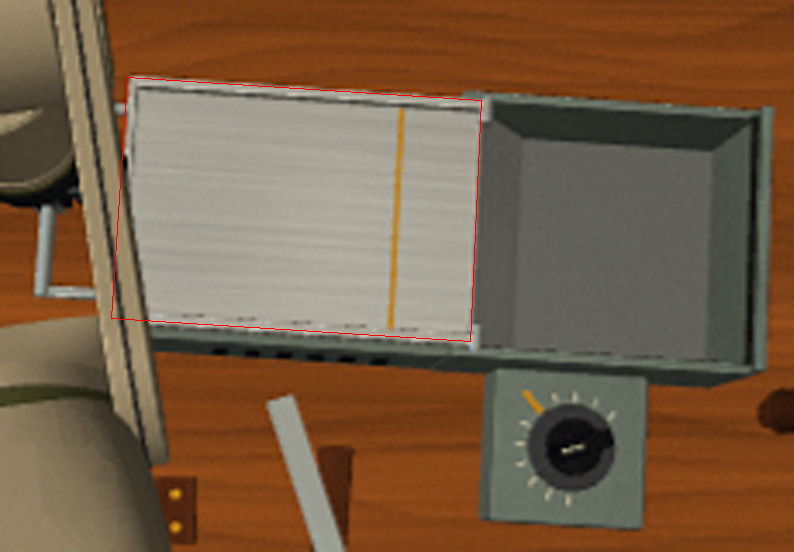

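The outline at tilt 0 matches the lowered chute, and about 32 N of resistance shows it sits on its stop. Next I release the bar and go to blank 3.

Request:
servo_tool(plan=[[[0, 0, 0.003, 0, 0.0], [0, 0, 0, 0, 0.04], [0, 0, 0, 0, 0.04], [0, 0, 0, 0, 0.04], [0, 0, 0.03, 0, 0.04], [0, 0, 0.04, 0, 0.04], [-0.04, -0.015, 0.04, 0, 0.06], [-0.04, -0.015, 0.03, 0, 0.06], [-0.04, -0.015, 0, 0, 0.06], [-0.04, -0.015, 0, 0, 0.06]]])

```text
time: 6.3
tool_pos: [503.3, 110.4, 284.0]
tcp_rot: [-180.0, -0.1, -3.1]
ft_force: [-0.9, -0.4, 0.2]
finger_gap: 59.8
grip_force: 0.0
```

Request:
servo_tool(plan=[[[-0.032, -0.016, 0, 0, 0.06], [-0.04, -0.02, -0.01, 0, 0.06], [0, 0, 0, 0, 0.06], [0, 0, 0, 0, 0.06]]])

```text
time: 6.7
tool_pos: [431.4, 74.5, 272.6]
tcp_rot: [-180.0, 0.0, -3.1]
ft_force: [1.0, -0.4, -0.4]
finger_gap: 60.0
grip_force: 0.0
```

Run:
```python
from h import *
s=snap('wrist','w2'); x=sense(); print(x['time'],x['tool_pos'],x['tcp_rot'],x['finger_gap'],x['ft_force'])
print(topix(s,[[425.5,72.8,22],[401,302,22],[450,412,22]]))
```

```text
6.75 [432.60363775  74.83340224 273.47026446] [-1.79982650e+02 -7.10793408e-02 -3.08927715e+00] 60.44109165890367 [ 0.85422427 -0.00727566 -0.21665231]
[[323.19962861 182.39292561]
 [116.20461988 215.8727214 ]
 [ 14.77524483 178.91411257]]
```

View pics/w2.png

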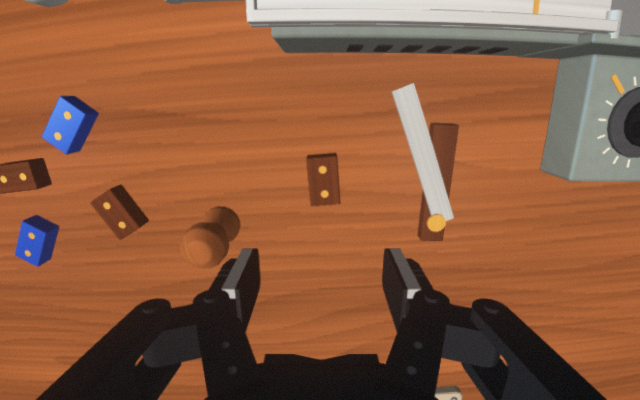

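Blank 3's pins are at (322,170) and (325,194), which matches the estimate. Blank 2's pins are at (107,206) and (122,225). Now I grasp blank 3.

Request:
servo_tool(plan=[[[-0.007, -0.002, -0.04, 3, 0.056], [0, 0, -0.05, 0, 0.056], [0, 0, -0.05, 0, 0.056], [0, 0, -0.04, 0, 0.056], [0, 0, -0.017, 0, 0.056], [0, 0, -0.002, 0, 0.056], [0, 0, 0, 0, 0.056]]], force=50)

```text
time: 7.45
tool_pos: [426.4, 73.2, 74.5]
tcp_rot: [-180.0, -0.0, -0.0]
ft_force: [-0.1, 0.4, 0.9]
finger_gap: 55.6
grip_force: 0.0
```

Request:
servo_tool(plan=[[[0, 0, 0, 0, 0.02], [0, 0, 0, 0, 0.02], [0, 0, 0, 0, 0.02], [0, 0, 0, 0, 0.02], [0, 0, 0, 0, 0.02], [0, 0, 0, 0, 0.02]]])

```text
time: 8.05
tool_pos: [427.2, 73.1, 76.2]
tcp_rot: [-180.0, -0.3, -0.1]
ft_force: [0.5, 1.0, 6.2]
finger_gap: 30.7
grip_force: 50.3
```

Request:
servo_tool(plan=[[[0, 0, 0.03, 0, 0.02], [0, 0, 0.045, 0, 0.02], [0.01, 0, 0.045, 7.5, 0.02], [0.02, -0.005, 0.025, 7.5, 0.02], [0.025, -0.008, 0, 7.5, 0.02], [0.028, -0.01, 0, 7.5, 0.02], [0.028, -0.01, 0, 7.5, 0.02], [0.028, -0.01, 0, 7.5, 0.02], [0.028, -0.01, 0, 7.5, 0.02], [0.028, -0.01, 0, 7.5, 0.02]]])

```text
time: 9.05
tool_pos: [621.5, 9.4, 219.8]
tcp_rot: [179.9, -0.0, 60.2]
ft_force: [0.2, 0.3, -0.8]
finger_gap: 30.7
grip_force: 55.9
```

Request:
servo_tool(plan=[[[0.015, 0, 0, 7.5, 0.02], [0.008, 0, 0, 7.5, 0.02], [0.005, 0, 0, 7.5, 0.02], [0, 0, 0, 4.6, 0.02], [0, 0, 0, 0, 0.02], [0, 0, 0, 0, 0.02]]])

```text
time: 9.65
tool_pos: [648.3, 9.8, 219.6]
tcp_rot: [180.0, 0.0, 86.9]
ft_force: [0.5, -0.2, 0.4]
finger_gap: 30.9
grip_force: 55.9
```

Request:
servo_tool(plan=[[[0.001, 0, -0.03, 0, 0.02], [0, 0, -0.012, 0, 0.02], [0, 0, -0.004, 0, 0.02], [0, 0, -0.003, 0, 0.02], [0, 0, 0, 0, 0.02], [0, 0, 0, 0, 0.02]]])

```text
time: 10.25
tool_pos: [649.5, 9.9, 171.2]
tcp_rot: [179.9, -0.0, 87.0]
ft_force: [-1.6, -0.6, 5.0]
finger_gap: 31.1
grip_force: 56.6
```

Request:
servo_tool(plan=[[[0, 0, 0, 0, 0.045], [0, 0, 0, 0, 0.045], [0, 0, 0.02, 0, 0.045], [0, 0, 0.04, 0, 0.045], [-0.01, 0.01, 0.03, 0, 0.056], [-0.03, 0.036, 0, -7.5, 0.056], [-0.03, 0.036, 0, -7.5, 0.056], [-0.03, 0.036, 0, -7.5, 0.056], [-0.03, 0.036, 0, -7.5, 0.056], [-0.03, 0.036, 0, -7.5, 0.056]]])

```text
time: 11.25
tool_pos: [487.9, 200.9, 260.0]
tcp_rot: [180.0, -0.0, 49.2]
ft_force: [0.4, 0.9, 1.0]
finger_gap: 56.1
grip_force: 0.0
```

Request:
servo_tool(plan=[[[-0.03, 0.036, 0, -7.5, 0.056], [-0.03, 0.036, 0, -7.5, 0.056], [-0.02, 0.02, 0, -5.5, 0.056], [-0.008, 0.01, 0, 0, 0.056], [0, 0, 0, 0, 0.056], [0, 0, 0, 0, 0.056]]])

```text
time: 11.85
tool_pos: [401.9, 301.4, 260.1]
tcp_rot: [180.0, -0.0, 29.2]
ft_force: [0.3, 0.3, 0.4]
finger_gap: 55.9
grip_force: 0.0
```

Run:
```python
from h import *
s=snap('wrist','w3'); x=sense(); print(x['time'],x['tool_pos'],x['tcp_rot'],x['finger_gap'],x['ft_force'])
print(topix(s,[[401,302,22],[450,412,22]]))
```

```text
11.9 [402.17705224 301.06658592 260.07862714] [ 1.79967425e+02 -8.73482710e-03  2.90760137e+01] 56.04539750931442 [-0.54000624 -0.11549465  0.15328416]
[[319.9207465  180.57066231]
 [240.58625964  78.56837062]]
```

View pics/w3.png

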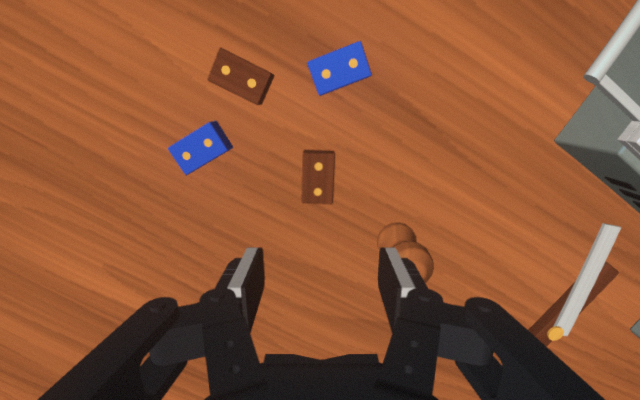

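Blank 2 is at (318,179), aligned with the fingers, and the pommel is clear. Blank 1 is at (239,77), undisturbed.

Request:
servo_tool(plan=[[[-0.002, 0.002, -0.04, 0, 0.056], [0, 0, -0.05, 0, 0.056], [0, 0, -0.05, 0, 0.056], [0, 0, -0.03, 0, 0.056], [0, 0, -0.014, 0, 0.056], [0, 0, 0, 0, 0.056], [0, 0, 0, 0, 0.02], [0, 0, 0, 0, 0.02], [0, 0, 0, 0, 0.02], [0, 0, 0, 0, 0.02]]])

```text
time: 12.9
tool_pos: [401.1, 304.8, 78.7]
tcp_rot: [180.0, -0.3, 29.0]
ft_force: [0.4, -1.6, 7.8]
finger_gap: 30.6
grip_force: 50.6
```

Request:
servo_tool(plan=[[[0, 0, 0, 0, 0.02], [0, 0, 0, 0, 0.02]]])

```text
time: 13.1
tool_pos: [401.1, 304.8, 78.7]
tcp_rot: [180.0, -0.3, 29.1]
ft_force: [0.1, -1.5, 7.4]
finger_gap: 30.8
grip_force: 50.6
```

Request:
servo_tool(plan=[[[0, 0, 0.03, 0, 0.02], [0, 0, 0.045, 0, 0.02], [0, -0.01, 0.045, 0, 0.02], [0.01, -0.02, 0.025, 7, 0.02], [0.02, -0.035, 0, 7, 0.02], [0.02, -0.035, 0, 7, 0.02], [0.02, -0.035, 0, 7, 0.02], [0.02, -0.035, 0, 7, 0.02], [0.02, -0.035, 0, 7, 0.02], [0.02, -0.035, 0, 7, 0.02]]])

```text
time: 14.1
tool_pos: [530.2, 62.4, 222.5]
tcp_rot: [179.9, -0.0, 78.3]
ft_force: [0.8, 0.3, -0.1]
finger_gap: 30.9
grip_force: 49.7
```

Request:
servo_tool(plan=[[[0.02, -0.035, 0, 7, 0.02], [0.02, -0.035, 0, 2, 0.02], [0.02, -0.03, 0, 0, 0.02], [0.01, -0.01, 0, 0, 0.02], [0, -0.004, 0, 0, 0.02], [0, 0, 0, 0, 0.02], [0, 0, 0, 0, 0.02]]])

```text
time: 14.8
tool_pos: [598.8, -49.3, 221.4]
tcp_rot: [180.0, -0.0, 87.1]
ft_force: [0.4, -0.4, -0.7]
finger_gap: 30.7
grip_force: 49.7
```

Request:
servo_tool(plan=[[[0.003, 0, -0.03, 0, 0.02], [0, 0, -0.012, 0, 0.02], [0, 0, -0.004, 0, 0.02], [0, 0, -0.002, 0, 0.02], [0, 0, 0, 0, 0.02], [0, 0, 0, 0, 0.02]]])

```text
time: 15.4
tool_pos: [602.3, -49.6, 173.7]
tcp_rot: [180.0, -0.0, 87.1]
ft_force: [-0.4, 0.7, 2.4]
finger_gap: 30.9
grip_force: 49.9
```

Request:
servo_tool(plan=[[[0, 0, -0.001, 0, 0.02], [0, 0, 0, 0, 0.042], [0, 0, 0, 0, 0.042], [0, 0, 0.02, 0, 0.042], [0, 0, 0.04, 0, 0.042], [-0.005, 0.02, 0.027, 3, 0.056], [-0.013, 0.04, 0, 0, 0.056], [-0.013, 0.04, 0, 0, 0.056], [-0.013, 0.04, 0, 0, 0.056], [-0.013, 0.04, 0, 0, 0.056]]])

```text
time: 16.4
tool_pos: [544.5, 131.2, 259.1]
tcp_rot: [180.0, -0.0, 90.0]
ft_force: [0.4, 1.0, -0.0]
finger_gap: 55.5
grip_force: 0.0
```

Request:
servo_tool(plan=[[[-0.013, 0.04, 0, 0, 0.056], [-0.013, 0.04, 0, 0, 0.056], [-0.013, 0.04, 0, 0, 0.056], [-0.013, 0.04, 0, 0, 0.056], [-0.013, 0.04, 0, 0, 0.056], [-0.013, 0.04, 0, 0, 0.056], [-0.013, 0.03, 0, 0, 0.056], [-0.004, 0.01, 0, 0, 0.056], [0, 0, 0, 0, 0.056], [0, 0, 0, 0, 0.056]]])

```text
time: 17.4
tool_pos: [450.6, 409.0, 258.8]
tcp_rot: [-180.0, 0.1, 90.0]
ft_force: [0.7, 0.4, 0.3]
finger_gap: 56.0
grip_force: 0.0
```

Run:
```python
from h import *
s=snap('wrist','w4'); x=sense(); print(x['time'],x['tool_pos'],x['tcp_rot'],x['finger_gap'],x['ft_force'])
print(topix(s,[[450,412,22]]))
f=s['frame'].astype(int)
m=((f[:,:,2]>170)&(f[:,:,1]>110)&(f[:,:,0]<110)).astype(np.uint8)
n,L,st,c=cv2.connectedComponentsWithStats(m)
for i in range(1,n):
    if st[i,4]>15: print(st[i,4],c[i].round(1),toworld(s,[c[i]],22).round(1))
```

```text
17.45 [450.90068369 408.67975782 258.94452153] [1.79997429e+02 4.16835538e-02 8.99826981e+01] 55.174794630470494 [-0.06097791  0.38357932 -0.50798241]
[[320.15671407 177.16113033]]
49 [434.1  69.4] [[553.6 512.6  22. ]]
48 [447.3  94.3] [[567.9 490.9  22. ]]
40 [227.  160.1] [[359.3 429.4  22. ]]
53 [320.1 161.4] [[450.  427.8  22. ]]
36 [250.4 173.7] [[381.3 415.7  22. ]]
49 [321.3 187.1] [[451.1 401.9  22. ]]
28 [359.4 238.2] [[491.  346.2  22. ]]
21 [376.7 252.6] [[510.1 329.3  22. ]]
```

Request:
servo_tool(plan=[[[0, 0.006, -0.04, 2, 0.047], [0, 0, -0.05, 0, 0.047], [0, 0, -0.05, 0, 0.047], [0, 0, -0.03, 0, 0.047], [0, 0, -0.013, 0, 0.047], [0, 0, 0, 0, 0.047], [0, 0, 0, 0, 0.02], [0, 0, 0, 0, 0.02], [0, 0, 0, 0, 0.02], [0, 0, 0, 0, 0.02]]])

```text
time: 18.45
tool_pos: [451.6, 416.8, 78.6]
tcp_rot: [179.8, -0.1, 92.0]
ft_force: [0.8, -1.0, 6.9]
finger_gap: 31.1
grip_force: 51.8
```

Request:
servo_tool(plan=[[[0, 0, 0, 0, 0.02], [0, 0, 0, 0, 0.02]]])

```text
time: 18.65
tool_pos: [451.6, 416.8, 78.6]
tcp_rot: [179.8, -0.1, 92.0]
ft_force: [-0.1, -1.2, 6.8]
finger_gap: 31.0
grip_force: 51.9
```

Request:
servo_tool(plan=[[[0, 0, 0.03, 0, 0.02], [0, 0, 0.045, 0, 0.02], [0, -0.01, 0.045, 0, 0.02], [0.01, -0.02, 0.025, -5, 0.02], [0.02, -0.038, 0, 0, 0.02], [0.02, -0.038, 0, 0, 0.02], [0.02, -0.038, 0, 0, 0.02], [0.02, -0.038, 0, 0, 0.02], [0.02, -0.038, 0, 0, 0.02], [0.02, -0.038, 0, 0, 0.02]]])

```text
time: 19.65
tool_pos: [581.0, 156.4, 222.0]
tcp_rot: [179.9, -0.0, 87.1]
ft_force: [0.5, 0.9, -0.4]
finger_gap: 30.2
grip_force: 51.0
```

Request:
servo_tool(plan=[[[0.02, -0.038, 0, 0, 0.02], [0.02, -0.038, 0, 0, 0.02], [0.02, -0.038, 0, 0, 0.02], [0.02, -0.038, 0, 0, 0.02], [0.02, -0.035, 0, 0, 0.02], [0.01, -0.018, 0, 0, 0.02], [0, -0.005, 0, 0, 0.02], [0, 0, 0, 0, 0.02], [0, 0, 0, 0, 0.02]]])

```text
time: 20.55
tool_pos: [689.9, -51.1, 221.3]
tcp_rot: [-180.0, -0.0, 87.1]
ft_force: [-0.1, 0.5, 0.3]
finger_gap: 31.1
grip_force: 51.0
```

Next I lower, release and retreat clear of the top camera, then check the placing.

Request:
servo_tool(plan=[[[0.002, -0.001, -0.03, 0, 0.02], [0, 0, -0.012, 0, 0.02], [0, 0, -0.004, 0, 0.02], [0, 0, -0.003, 0, 0.02], [0, 0, 0, 0, 0.02], [0, 0, 0, 0, 0.042], [0, 0, 0, 0, 0.042], [0, 0, 0.02, 0, 0.042], [0, 0, 0.04, 0, 0.042], [-0.005, 0.03, 0.04, 0, 0.042]]])

```text
time: 21.55
tool_pos: [686.7, -26.0, 271.6]
tcp_rot: [-179.9, 0.1, 86.8]
ft_force: [0.7, -0.1, 0.1]
finger_gap: 42.1
grip_force: 0.0
```

Request:
servo_tool(plan=[[[-0.005, 0.038, 0.02, -8, 0.04], [-0.005, 0.038, 0, -8, 0.04], [-0.005, 0.038, 0, -8, 0.04], [-0.005, 0.038, 0, -8, 0.04], [-0.005, 0.038, 0, -8, 0.04], [-0.002, 0, 0, -8, 0.04], [0, 0, 0, -8, 0.04], [0, 0, 0, -8, 0.04], [0, 0, 0, -8, 0.04], [0, 0, 0, -8, 0.04]]])

```text
time: 22.55
tool_pos: [660.1, 167.0, 291.8]
tcp_rot: [180.0, 0.0, 6.7]
ft_force: [1.0, -0.3, 0.2]
finger_gap: 39.8
grip_force: 0.0
```

Run:
```python
from fit import *
q=np.load('q.npy')
s=snap('wrist','w5'); snap('top','top5'); x=sense(); print(x['time'],x['tool_pos'],x['tcp_rot'],x['finger_gap'],x['ft_force'])
```

```text
22.65 [660.11874109 166.85834743 291.83298564] [1.79999295e+02 1.89951757e-02 6.91730721e+00] 39.9542787645918 [ 0.65380286  0.31036829 -0.32086173]
```

View pics/w5.png

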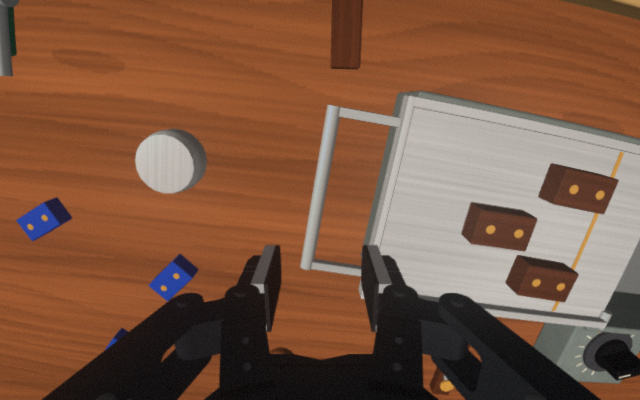

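All three blanks are on the deck at about (578,188), (500,227) and (542,279), with the brass line running from (620,153) to (553,310). I'll compute the margins in chute coordinates.

Run:
```python
from fit import *
q=np.load('q.npy'); c,n=np.cos(q[2]),np.sin(q[2]); R=np.array([[c,n],[-n,c]])
for nm in ('w5','top5'):
    s=load(nm); f=s['frame'].astype(int)
    if nm=='w5': P={'brass':[(620,153),(596,210),(575,258),(553,310)]}
    m=((f[:,:,2]>150)&(f[:,:,1]>95)&(f[:,:,0]<90)).astype(np.uint8)
    N,L,st,ce=cv2.connectedComponentsWithStats(m)
    for i in range(1,N):
        z=117 if st[i,4]<120 and nm=='w5' or st[i,4]<12 else 95
        p=toworld(s,[ce[i]],z)[0]; l=R@(p[:2]-q[:2])
        if abs(l[0])<95 and 30<l[1]<265: print(nm,st[i,4],ce[i].round(1),z,l.round(1))
    if nm=='w5':
        for p in toworld(s,P['brass'],95): print('brass',(R@(p[:2]-q[:2])).round(1))
```

```text
w5 83 [616.5 164.7] 117 [71.9 81.3]
w5 63 [573.7 189.1] 117 [ 45.4 111.8]
w5 58 [599.6 194.6] 117 [44.9 85.9]
w5 160 [584.8 240.2] 95 [-3.7 59.2]
w5 64 [490.1 229.1] 117 [ -0.5 172.3]
w5 60 [518.2 233.4] 117 [ -0.3 146.3]
w5 51 [535.9 282.5] 117 [-44.1 111.3]
w5 46 [560.5 286.5] 117 [-44.9  85.2]
w5 22 [555.1 305.8] 117 [-65.7  81.6]
brass [81.9 60. ]
brass [27.1 61. ]
brass [-23.3  61.3]
brass [-83.9  59.4]
top5 92 [364.4 136.5] 95 [ 3.7 58.9]
top5 7 [345.7 117. ] 117 [ 45.4 111.6]
top5 5 [355.8 117.6] 117 [45.5 86. ]
top5 7 [321.  133.3] 117 [ -0.7 171.7]
top5 6 [331.  133.5] 117 [  0.5 146.5]
top5 6 [344.  151.5] 117 [-43.4 111.2]
top5 4 [354.5 152.5] 117 [-44.2  84.6]
```

Request:
servo_tool(plan=[[[-0.002, 0.0015, -0.02, -5, 0.04], [0, 0, -0.03, -4.9, 0.04], [0, 0, -0.03, 0, 0.04], [0, 0, -0.03, 0, 0.04], [0, 0, -0.02, 0, 0.04], [0, 0, -0.012, 0, 0.04], [0, 0, 0, 0, 0.04]]], force=70)

```text
time: 23.35
tool_pos: [657.1, 168.0, 147.6]
tcp_rot: [180.0, 0.2, -2.7]
ft_force: [-0.1, -0.3, 0.1]
finger_gap: 39.9
grip_force: 0.0
```

Request:
servo_tool(plan=[[[0, 0, 0, 0, 0.0], [0, 0, 0, 0, 0.0], [0, 0, 0, 0, 0.0], [0, 0, 0, 0, 0.0], [0, 0, 0, 0, 0.0], [0, 0, 0, 0, 0.0]]])

```text
time: 23.95
tool_pos: [659.4, 168.2, 152.2]
tcp_rot: [-180.0, -0.2, -2.8]
ft_force: [-1.5, -1.6, 6.8]
finger_gap: 9.3
grip_force: 68.6
```

Request:
servo_tool(plan=[[[0, 0, 0.004, 0, 0], [0, 0, 0.006, 0, 0], [0, -0.0001, 0.0064, 0, 0], [0, -0.0002, 0.0064, 0, 0], [0, -0.0004, 0.0064, 0, 0], [0, -0.0005, 0.0064, 0, 0], [0, -0.0006, 0.0064, 0, 0], [0, -0.0008, 0.006, 0, 0], [0, -0.0008, 0.005, 0, 0], [0, 0, 0, 0, 0]]])

```text
time: 24.95
tool_pos: [659.1, 164.9, 203.2]
tcp_rot: [-179.9, -0.1, -2.9]
ft_force: [4.4, 0.3, -3.7]
finger_gap: 9.0
grip_force: 68.9
```

```bash
cat > chk.py <<'E'
from fit import *
import sys
q=np.load('q.npy'); c,n=np.cos(q[2]),np.sin(q[2]); R=np.array([[c,n],[-n,c]])
def chk(z0=152.5):
    x=sense(); t=float(np.arcsin((x['tool_pos'][2]-z0)/320))
    s=snap('top','now'); f=s['frame'].astype(int)
    T=np.array(s['cam_to_world'],float)
    m=((f[:,:,2]>140)&(f[:,:,1]>85)&(f[:,:,0]<90)).astype(np.uint8)
    N,L,st,ce=cv2.connectedComponentsWithStats(m); out=[]
    for i in range(1,N):
        p=cv2.undistortPoints(ce[i].reshape(1,1,2),K(s),np.array(s['dist_coeffs'],float)).ravel()
        d=T[:3,:3]@np.r_[p,1]; o=T[:3,3]
        # intersect with deck plane raised by 22 mm (pins), in polisher frame
        op=np.r_[R@(o[:2]-q[:2]),o[2]-95]; dp=np.r_[R@d[:2],d[2]]; nz=np.array([0,-np.sin(t),np.cos(t)])
        h=0 if st[i,4]>25 else 22
        k=(h-op@nz)/(dp@nz); P=op+k*dp; u=P@np.array([0,np.cos(t),np.sin(t)])
        if abs(P[0])<95 and -20<u<265: out.append((int(st[i,4]),P[0].round(0),u.round(1)))
    print('t',x['time'],'tcp',x['tool_pos'].round(1),'tilt',round(t,3),'F',x['ft_force'].round(1),'gap',round(x['finger_gap'],1)); print(*[(a,float(b),float(c)) for a,b,c in out])
if __name__=='__main__': chk()
E
python3 chk.py
```

```text
t 24.95 tcp [659.1 164.9 203.2] tilt 0.159 F [ 4.4  0.3 -3.7] gap 9.0
(6, 68.0, 126.6) (105, 1.0, 58.9) (8, 68.0, 100.5) (6, -1.0, 172.0) (5, 0.0, 146.2) (4, -44.0, 111.4) (5, -44.0, 85.0)
```

One blank was knocked to x≈68, y≈113 on the deck. It is still inside the rails and above the line, so I carry on raising slowly.

Request:
servo_tool(plan=[[[0, -0.0005, 0.003, 0, 0], [0, -0.0005, 0.003, 0, 0], [0, -0.0005, 0.003, 0, 0], [0, -0.0005, 0.0022, 0, 0], [0, 0, 0, 0, 0], [0, 0, 0, 0, 0]]])

```text
time: 25.6
tool_pos: [659.0, 163.2, 213.6]
tcp_rot: [-179.9, -0.1, -2.9]
ft_force: [7.2, 1.1, -8.6]
finger_gap: 8.9
grip_force: 68.5
```

```bash
python3 chk.py
```

```text
t 25.6 tcp [659.  163.2 213.6] tilt 0.192 F [ 7.2  1.1 -8.6] gap 8.9
(1, 88.0, 264.9) (6, 69.0, 126.4) (103, 3.0, 58.8) (5, 68.0, 100.4) (7, 0.0, 172.1) (6, 1.0, 146.3) (5, -44.0, 110.8) (4, -44.0, 84.7)
```

Request:
servo_tool(plan=[[[0, -0.0004, 0.0016, 0, 0], [0, -0.0004, 0.0016, 0, 0], [0, -0.0003, 0.0016, 0, 0], [0, 0, 0, 0, 0], [0, 0, 0, 0, 0]]])

```text
time: 26.15
tool_pos: [658.9, 162.4, 218.2]
tcp_rot: [-179.9, -0.1, -2.9]
ft_force: [8.4, 3.2, -9.4]
finger_gap: 9.0
grip_force: 68.4
```

```bash
python3 chk.py
```

```text
t 26.15 tcp [658.9 162.4 218.2] tilt 0.207 F [ 8.4  3.2 -9.4] gap 9.0
(7, 69.0, 126.8) (6, 68.0, 100.3) (106, 2.0, 58.8) (6, -0.0, 172.5) (7, 0.0, 145.9) (6, -44.0, 111.4) (4, -45.0, 85.4)
```

Request:
servo_tool(plan=[[[0, -0.0004, 0.0016, 0, 0], [0, -0.0004, 0.0016, 0, 0], [0, -0.0003, 0.0016, 0, 0], [0, 0, 0, 0, 0], [0, 0, 0, 0, 0]]])

```text
time: 26.7
tool_pos: [658.9, 161.4, 222.9]
tcp_rot: [-179.9, -0.1, -2.8]
ft_force: [7.3, 2.7, -10.5]
finger_gap: 9.4
grip_force: 68.3
```

```bash
python3 chk.py
```

```text
t 26.7 tcp [658.9 161.4 222.9] tilt 0.222 F [  7.3   2.7 -10.5] gap 9.4
(1, 89.0, 46.7) (4, 69.0, 126.4) (6, 68.0, 100.3) (109, 0.0, 58.8) (7, -0.0, 172.2) (6, 0.0, 146.5) (6, -44.0, 110.5) (6, -45.0, 84.9)
```

Request:
servo_tool(plan=[[[0, -0.0004, 0.0016, 0, 0], [0, -0.0004, 0.0016, 0, 0], [0, -0.0004, 0.0016, 0, 0], [0, 0, 0, 0, 0], [0, 0, 0, 0, 0]]])

```text
time: 27.25
tool_pos: [659.0, 160.3, 228.2]
tcp_rot: [-179.9, -0.1, -2.8]
ft_force: [6.5, 4.3, -8.5]
finger_gap: 9.3
grip_force: 68.4
```

```bash
python3 chk.py
```

```text
t 27.25 tcp [659.  160.3 228.2] tilt 0.239 F [ 6.5  4.3 -8.5] gap 9.3
(5, 68.0, 126.7) (6, 68.0, 100.4) (116, 0.0, 58.8) (4, -0.0, 172.1) (5, 0.0, 146.0) (6, -44.0, 110.7) (4, -45.0, 84.5)
```

Request:
servo_tool(plan=[[[0, -0.0004, 0.0016, 0, 0], [0, -0.0004, 0.0016, 0, 0], [0, -0.0004, 0.0016, 0, 0], [0, 0, 0, 0, 0], [0, 0, 0, 0, 0]]])

```text
time: 27.8
tool_pos: [658.9, 159.1, 232.9]
tcp_rot: [-179.9, -0.1, -2.8]
ft_force: [8.4, 3.3, -8.3]
finger_gap: 9.3
grip_force: 68.4
```

```bash
python3 chk.py
```

```text
t 27.8 tcp [658.9 159.1 232.9] tilt 0.254 F [ 8.4  3.3 -8.3] gap 9.3
(6, 68.0, 126.8) (7, 68.0, 100.9) (117, -0.0, 58.8) (7, -0.0, 172.0) (6, -0.0, 146.5) (5, -44.0, 111.4) (6, -44.0, 85.4)
```

Request:
servo_tool(plan=[[[0, -0.0004, 0.0016, 0, 0], [0, -0.0004, 0.0016, 0, 0], [0, -0.0004, 0.0016, 0, 0], [0, 0, 0, 0, 0], [0, 0, 0, 0, 0]]])

```text
time: 28.35
tool_pos: [658.9, 158.0, 237.6]
tcp_rot: [-179.9, -0.1, -2.8]
ft_force: [6.9, 4.6, -9.2]
finger_gap: 9.3
grip_force: 68.4
```

```bash
python3 chk.py
```

```text
t 28.35 tcp [658.9 158.  237.6] tilt 0.269 F [ 6.9  4.6 -9.2] gap 9.3
(1, 88.0, 221.4) (5, 69.0, 126.7) (4, 68.0, 100.5) (118, -1.0, 58.7) (6, -0.0, 171.9) (6, 1.0, 146.4) (6, -44.0, 111.7) (6, -45.0, 85.4)
```

Request:
servo_tool(plan=[[[0, -0.0005, 0.0016, 0, 0], [0, -0.0004, 0.0016, 0, 0], [0, -0.0005, 0.0016, 0, 0], [0, 0, 0, 0, 0], [0, 0, 0, 0, 0]]])

```text
time: 28.9
tool_pos: [658.8, 156.7, 242.4]
tcp_rot: [-179.9, -0.1, -2.8]
ft_force: [8.0, 5.0, -7.2]
finger_gap: 9.2
grip_force: 68.4
```

```bash
python3 chk.py
```

```text
t 28.9 tcp [658.8 156.7 242.4] tilt 0.285 F [ 8.   5.  -7.2] gap 9.2
(1, 88.0, 215.2) (5, 69.0, 127.3) (5, 68.0, 100.6) (116, 2.0, 58.7) (6, -0.0, 172.3) (5, 0.0, 146.2) (4, -44.0, 111.1) (6, -45.0, 85.4)
```

Request:
servo_tool(plan=[[[0, -0.0005, 0.0016, 0, 0], [0, -0.0005, 0.0016, 0, 0], [0, -0.0005, 0.0016, 0, 0], [0, 0, 0, 0, 0], [0, 0, 0, 0, 0]]])

```text
time: 29.45
tool_pos: [658.8, 155.4, 247.1]
tcp_rot: [-179.9, -0.1, -2.8]
ft_force: [7.0, 5.0, -7.7]
finger_gap: 9.4
grip_force: 68.4
```

```bash
python3 chk.py
```

```text
t 29.45 tcp [658.8 155.4 247.1] tilt 0.3 F [ 7.   5.  -7.7] gap 9.4
(4, 69.0, 126.6) (6, 68.0, 100.7) (114, 2.0, 58.6) (4, -0.0, 171.9) (6, -0.0, 146.1) (5, -44.0, 111.3) (6, -44.0, 85.4)
```

Request:
servo_tool(plan=[[[0, -0.0005, 0.0016, 0, 0], [0, -0.0005, 0.0016, 0, 0], [0, -0.0005, 0.0016, 0, 0], [0, 0, 0, 0, 0], [0, 0, 0, 0, 0]]])

```text
time: 30.0
tool_pos: [658.7, 154.0, 251.8]
tcp_rot: [-179.9, -0.1, -2.8]
ft_force: [7.1, 5.6, -8.4]
finger_gap: 9.5
grip_force: 68.4
```

```bash
python3 chk.py
```

```text
t 30.0 tcp [658.7 154.  251.8] tilt 0.316 F [ 7.1  5.6 -8.4] gap 9.5
(6, 68.0, 126.4) (6, 68.0, 100.9) (115, 2.0, 58.5) (6, -1.0, 171.9) (6, -0.0, 146.5) (4, -44.0, 110.5) (6, -44.0, 85.5)
```

Request:
servo_tool(plan=[[[0, -0.0005, 0.0016, 0, 0], [0, -0.0005, 0.0016, 0, 0], [0, -0.0006, 0.0016, 0, 0], [0, 0, 0, 0, 0], [0, 0, 0, 0, 0]]])

```text
time: 30.55
tool_pos: [658.6, 152.5, 256.6]
tcp_rot: [-179.8, -0.1, -2.8]
ft_force: [5.9, 7.3, -8.4]
finger_gap: 9.0
grip_force: 68.4
```

```bash
python3 chk.py
```

```text
t 30.55 tcp [658.6 152.5 256.6] tilt 0.331 F [ 5.9  7.3 -8.4] gap 9.0
(5, 68.0, 126.6) (5, 68.0, 100.6) (117, 2.0, 58.5) (5, -1.0, 172.3) (4, 0.0, 146.1) (4, -44.0, 111.7) (5, -44.0, 84.9)
```

Request:
servo_tool(plan=[[[0, -0.0005, 0.0016, 0, 0], [0, -0.0005, 0.0016, 0, 0], [0, -0.0006, 0.0016, 0, 0], [0, 0, 0, 0, 0], [0, 0, 0, 0, 0]]])

```text
time: 31.1
tool_pos: [658.5, 150.9, 261.6]
tcp_rot: [-179.9, -0.0, -2.8]
ft_force: [3.8, 7.2, -7.7]
finger_gap: 9.4
grip_force: 68.4
```

```bash
python3 chk.py
```

```text
t 31.1 tcp [658.5 150.9 261.6] tilt 0.348 F [ 3.8  7.2 -7.7] gap 9.4
(5, 68.0, 126.3) (4, 69.0, 100.5) (116, 3.0, 58.7) (5, -1.0, 172.3) (6, -0.0, 146.2) (6, -44.0, 111.2) (5, -45.0, 85.5)
```

Request:
servo_tool(plan=[[[0, -0.0005, 0.0015, 0, 0], [0, -0.0005, 0.0015, 0, 0], [0, -0.0006, 0.0015, 0, 0], [0, 0, 0, 0, 0], [0, 0, 0, 0, 0]]])

```text
time: 31.65
tool_pos: [658.4, 149.4, 266.1]
tcp_rot: [-179.9, -0.0, -2.8]
ft_force: [5.2, 7.2, -6.9]
finger_gap: 9.2
grip_force: 68.4
```

```bash
python3 chk.py
```

```text
t 31.65 tcp [658.4 149.4 266.1] tilt 0.363 F [ 5.2  7.2 -6.9] gap 9.2
(4, 69.0, 126.2) (4, 68.0, 100.1) (116, 3.0, 58.7) (4, 0.0, 172.4) (5, -0.0, 146.5) (5, -44.0, 111.7) (4, -45.0, 85.4)
```

Request:
servo_tool(plan=[[[0, -0.0006, 0.0015, 0, 0], [0, -0.0005, 0.0015, 0, 0], [0, -0.0006, 0.0015, 0, 0], [0, 0, 0, 0, 0], [0, 0, 0, 0, 0]]])

```text
time: 32.2
tool_pos: [658.3, 147.8, 270.4]
tcp_rot: [-179.8, -0.0, -2.8]
ft_force: [4.1, 7.2, -6.8]
finger_gap: 9.1
grip_force: 68.4
```

```bash
python3 chk.py
```

```text
t 32.2 tcp [658.3 147.8 270.4] tilt 0.377 F [ 4.1  7.2 -6.8] gap 9.1
(3, 68.0, 127.0) (4, 68.0, 99.9) (77, 32.0, 58.8) (6, -0.0, 172.6) (5, 0.0, 146.2) (1, -33.0, 70.2) (6, -43.0, 111.7) (6, -44.0, 69.6) (4, -44.0, 85.0) (21, -72.0, 71.3)
```

Request:
servo_tool(plan=[[[0, -0.0006, 0.0015, 0, 0], [0, -0.0006, 0.0015, 0, 0], [0, -0.0006, 0.0015, 0, 0], [0, 0, 0, 0, 0], [0, 0, 0, 0, 0]]])

```text
time: 32.75
tool_pos: [658.3, 146.1, 274.9]
tcp_rot: [-179.8, 0.0, -2.8]
ft_force: [3.3, 7.9, -7.5]
finger_gap: 9.2
grip_force: 68.5
```

```bash
python3 chk.py
```

```text
t 32.75 tcp [658.3 146.1 274.9] tilt 0.392 F [ 3.3  7.9 -7.5] gap 9.2
(4, 68.0, 126.1) (4, 68.0, 101.0) (78, 30.0, 58.8) (4, -1.0, 172.8) (4, 1.0, 146.4) (6, -44.0, 111.1) (4, -44.0, 86.0) (2, -52.0, 70.1) (19, -73.0, 71.5)
```

Request:
servo_tool(plan=[[[0, -0.0006, 0.0015, 0, 0], [0, -0.0006, 0.0015, 0, 0], [0, -0.0007, 0.0015, 0, 0], [0, 0, 0, 0, 0], [0, 0, 0, 0, 0]]])

```text
time: 33.3
tool_pos: [658.2, 144.3, 279.3]
tcp_rot: [-179.8, 0.0, -2.8]
ft_force: [3.3, 7.6, -6.4]
finger_gap: 9.1
grip_force: 68.5
```

```bash
python3 chk.py
```

```text
t 33.3 tcp [658.2 144.3 279.3] tilt 0.408 F [ 3.3  7.6 -6.4] gap 9.1
(4, 69.0, 126.8) (3, 67.0, 99.9) (67, 26.0, 58.9) (5, -1.0, 172.1) (2, 0.0, 146.5) (4, -44.0, 111.6) (4, -44.0, 84.3) (18, -73.0, 71.7)
```

Request:
servo_tool(plan=[[[0, -0.0006, 0.0015, 0, 0], [0, -0.0007, 0.0015, 0, 0], [0, -0.0007, 0.0015, 0, 0], [0, 0, 0, 0, 0], [0, 0, 0, 0, 0]]])

```text
time: 33.85
tool_pos: [658.1, 142.5, 283.8]
tcp_rot: [-179.8, 0.0, -2.8]
ft_force: [3.4, 8.1, -7.3]
finger_gap: 9.3
grip_force: 68.5
```

```bash
python3 chk.py
```

```text
t 33.85 tcp [658.1 142.5 283.8] tilt 0.423 F [ 3.4  8.1 -7.3] gap 9.3
(5, 68.0, 126.4) (4, 67.0, 100.7) (65, 26.0, 59.1) (4, -1.0, 172.8) (4, -0.0, 146.7) (4, -43.0, 110.9) (4, -45.0, 85.4) (17, -72.0, 72.4)
```

Request:
servo_tool(plan=[[[0, -0.0007, 0.0015, 0, 0], [0, -0.0007, 0.0015, 0, 0], [0, -0.0007, 0.0014, 0, 0], [0, 0, 0, 0, 0], [0, 0, 0, 0, 0]]])

```text
time: 34.4
tool_pos: [658.0, 140.6, 288.1]
tcp_rot: [-179.8, 0.0, -2.8]
ft_force: [2.8, 8.4, -6.6]
finger_gap: 9.2
grip_force: 68.5
```

```bash
python3 chk.py
```

```text
t 34.4 tcp [658.  140.6 288.1] tilt 0.438 F [ 2.8  8.4 -6.6] gap 9.2
(3, 69.0, 127.1) (4, 69.0, 101.3) (4, 70.0, 72.9) (49, 21.0, 58.9) (4, 0.0, 172.6) (3, 0.0, 146.0) (3, -44.0, 111.8) (2, -45.0, 85.1) (14, -74.0, 72.9)
```

Request:
servo_tool(plan=[[[0, -0.0007, 0.0014, 0, 0], [0, -0.0007, 0.0015, 0, 0], [0, -0.0007, 0.0014, 0, 0], [0, 0, 0, 0, 0], [0, 0, 0, 0, 0]]])

```text
time: 34.95
tool_pos: [658.0, 138.6, 292.4]
tcp_rot: [-179.8, 0.1, -2.8]
ft_force: [2.8, 9.2, -7.0]
finger_gap: 8.9
grip_force: 68.5
```

```bash
python3 chk.py
```

```text
t 34.95 tcp [658.  138.6 292.4] tilt 0.452 F [ 2.8  9.2 -7. ] gap 8.9
(3, 69.0, 125.8) (2, 69.0, 99.0) (4, 72.0, 74.1) (1, 66.0, 72.3) (3, 59.0, 73.9) (20, 32.0, 74.0) (5, -0.0, 172.4) (3, 1.0, 145.8) (17, -3.0, 73.8) (4, -26.0, 74.3) (4, -44.0, 110.8) (4, -45.0, 84.8) (3, -66.0, 74.3) (5, -76.0, 73.9)
```

Request:
servo_tool(plan=[[[0, 0, 0, 0, 0], [0, 0, 0, 0, 0], [0, 0, 0, 0, 0], [0, 0, 0, 0, 0]]])

```text
time: 35.4
tool_pos: [658.0, 138.6, 292.4]
tcp_rot: [-179.8, 0.1, -2.8]
ft_force: [1.9, 8.8, -6.7]
finger_gap: 9.0
grip_force: 68.5
```

```bash
python3 chk.py
```

```text
t 35.4 tcp [658.  138.6 292.4] tilt 0.453 F [ 1.9  8.8 -6.7] gap 9.0
(4, 69.0, 126.3) (3, 69.0, 100.0) (4, 72.0, 74.1) (4, 58.0, 74.1) (19, 32.0, 74.1) (5, -0.0, 172.4) (3, 1.0, 145.8) (22, -8.0, 73.8) (4, -44.0, 110.8) (4, -45.0, 84.8) (3, -66.0, 74.3) (7, -78.0, 73.9)
```

Not sliding yet. I keep raising in smaller steps.

Request:
servo_tool(plan=[[[0, -0.0007, 0.0014, 0, 0], [0, -0.0007, 0.0014, 0, 0], [0, -0.0004, 0.0008, 0, 0], [0, 0, 0, 0, 0], [0, 0, 0, 0, 0]]])

```text
time: 35.95
tool_pos: [658.0, 136.9, 296.4]
tcp_rot: [-179.8, 0.0, -2.7]
ft_force: [2.4, 9.1, -5.2]
finger_gap: 8.9
grip_force: 68.3
```

```bash
python3 chk.py
```

```text
t 35.95 tcp [658.  136.9 296.4] tilt 0.466 F [ 2.4  9.1 -5.2] gap 8.9
(3, 68.0, 120.5) (2, 68.0, 94.3) (2, 72.0, 73.7) (3, 64.0, 75.2) (2, 51.0, 75.4) (18, 23.0, 74.4) (3, -0.0, 167.4) (4, -0.0, 140.3) (4, 1.0, 73.9) (11, -17.0, 74.6) (2, -43.0, 105.0) (2, -44.0, 78.6) (1, -67.0, 74.3) (5, -74.0, 75.1) (4, -83.0, 74.8)
```

All three have begun to slide, by about 6 mm. I stop here and hold.

Request:
servo_tool(plan=[[[0, 0, 0, 0, 0], [0, 0, 0, 0, 0], [0, 0, 0, 0, 0]]])

```text
time: 36.3
tool_pos: [658.1, 136.9, 296.4]
tcp_rot: [-179.8, 0.0, -2.7]
ft_force: [2.5, 9.5, -6.4]
finger_gap: 9.4
grip_force: 68.3
```

```bash
python3 chk.py
```

```text
t 36.3 tcp [658.1 136.9 296.4] tilt 0.466 F [ 2.5  9.5 -6.4] gap 9.4
(4, 68.0, 104.6) (3, 68.0, 77.4) (19, 24.0, 74.4) (3, -1.0, 149.1) (3, 0.0, 122.9) (4, 1.0, 73.9) (4, -11.0, 74.7) (5, -24.0, 74.5) (3, -43.0, 88.5) (2, -44.0, 63.7) (3, -74.0, 75.9) (4, -83.0, 74.8)
```

Request:
servo_tool(plan=[[[0, 0, 0, 0, 0], [0, 0, 0, 0, 0], [0, 0, 0, 0, 0], [0, 0, 0, 0, 0], [0, 0, 0, 0, 0], [0, 0, 0, 0, 0], [0, 0, 0, 0, 0], [0, 0, 0, 0, 0], [0, 0, 0, 0, 0], [0, 0, 0, 0, 0]]])

```text
time: 37.35
tool_pos: [658.0, 136.9, 296.4]
tcp_rot: [-179.8, 0.0, -2.7]
ft_force: [2.2, 9.0, -5.9]
finger_gap: 9.3
grip_force: 68.3
```

```bash
python3 chk.py
```

```text
t 37.35 tcp [658.  136.9 296.4] tilt 0.466 F [ 2.2  9.  -5.9] gap 9.3
(1, 73.0, 73.7) (1, 63.0, 76.1) (4, 50.0, 74.6) (17, 25.0, 74.6) (1, 8.0, 72.8) (2, 1.0, 75.4) (4, -11.0, 74.7) (2, -1.0, 29.6) (2, 0.0, 4.4) (3, -24.0, 74.9) (3, -34.0, 75.3) (4, -46.0, 74.8) (4, -74.0, 75.3) (3, -83.0, 75.3)
```

Request:
servo_tool(plan=[[[0, 0, 0, 0, 0], [0, 0, 0, 0, 0], [0, 0, 0, 0, 0], [0, 0, 0, 0, 0], [0, 0, 0, 0, 0], [0, 0, 0, 0, 0], [0, 0, 0, 0, 0], [0, 0, 0, 0, 0], [0, 0, 0, 0, 0], [0, 0, 0, 0, 0]]])

```text
time: 38.4
tool_pos: [658.1, 136.9, 296.4]
tcp_rot: [-179.8, 0.0, -2.7]
ft_force: [2.0, 9.9, -5.9]
finger_gap: 9.6
grip_force: 68.3
```

```bash
python3 chk.py
python3 - <<'E'
import cv2
f=cv2.imread('pics/now.png'); cv2.imwrite('pics/c2.png',cv2.resize(f[75:235,250:480],None,fx=3.45,fy=3.45,interpolation=cv2.INTER_CUBIC))
E
```

```text
t 38.4 tcp [658.1 136.9 296.4] tilt 0.466 F [ 2.   9.9 -5.9] gap 9.6
(2, 72.0, 73.7) (1, 63.0, 76.1) (2, 51.0, 75.4) (9, 31.0, 74.5) (7, 14.0, 74.5) (4, 1.0, 74.6) (5, -12.0, 74.6) (4, -25.0, 74.6) (3, -34.0, 74.3) (1, -39.0, 73.0) (3, -47.0, 75.5) (2, -58.0, 74.8) (1, -67.0, 74.3) (3, -73.0, 74.9) (4, -83.0, 74.8)
```

View pics/c2.png

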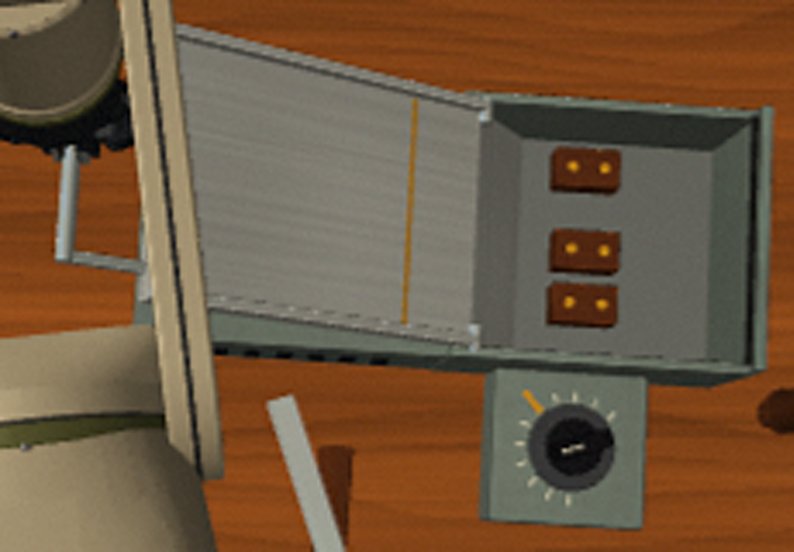

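All three blanks lie flat in the tub at about (585,170), (585,250) and (583,303) in the crop, and the deck is empty. Now I lower the chute.

Request:
servo_tool(plan=[[[0, 0.0033, -0.0067, 0, 0], [0, 0.0031, -0.0068, 0, 0], [0, 0.003, -0.0068, 0, 0], [0, 0.0028, -0.0069, 0, 0], [0, 0.0026, -0.007, 0, 0], [0, 0.0025, -0.007, 0, 0], [0, 0.0023, -0.0071, 0, 0], [0, 0.0021, -0.0072, 0, 0], [0, 0.002, -0.0072, 0, 0], [0, 0.0018, -0.0072, 0, 0]]])

```text
time: 39.45
tool_pos: [658.9, 160.2, 229.0]
tcp_rot: [-180.0, -0.2, -2.8]
ft_force: [-1.8, -0.2, 7.5]
finger_gap: 9.0
grip_force: 71.1
```

Request:
servo_tool(plan=[[[0, 0.0016, -0.0073, 0, 0], [0, 0.0015, -0.0073, 0, 0], [0, 0.0013, -0.0073, 0, 0], [0, 0.0011, -0.0074, 0, 0], [0, 0.001, -0.0074, 0, 0], [0, 0.0008, -0.0074, 0, 0], [0, 0.0006, -0.0074, 0, 0], [0, 0.0004, -0.0074, 0, 0], [0, 0.0002, -0.006, 0, 0], [0, 0, 0, 0, 0]]])

```text
time: 40.45
tool_pos: [659.1, 168.2, 162.7]
tcp_rot: [-180.0, -0.1, -2.9]
ft_force: [6.4, -0.2, -2.8]
finger_gap: 8.6
grip_force: 73.1
```

Request:
servo_tool(plan=[[[0, 0, -0.004, 0, 0], [0, 0, -0.002, 0, 0], [0, 0, 0, 0, 0], [0, 0, 0, 0, 0]]])

```text
time: 40.85
tool_pos: [659.2, 168.3, 157.2]
tcp_rot: [-180.0, -0.1, -2.9]
ft_force: [4.0, -2.3, 3.6]
finger_gap: 8.7
grip_force: 73.6
```

Request:
servo_tool(plan=[[[0, 0, -0.003, 0, 0], [0, 0, -0.002, 0, 0], [0, 0, 0, 0, 0], [0, 0, 0, 0, 0]]])

```text
time: 41.25
tool_pos: [659.2, 168.3, 152.4]
tcp_rot: [-180.0, -0.1, -2.9]
ft_force: [3.8, -2.8, 6.9]
finger_gap: 9.1
grip_force: 74.1
```

Request:
servo_tool(plan=[[[0, 0, -0.002, 0, 0], [0, 0, -0.001, 0, 0], [0, 0, 0, 0, 0], [0, 0, 0, 0, 0]]])

```text
time: 41.65
tool_pos: [659.3, 168.2, 152.2]
tcp_rot: [-180.0, -0.2, -2.9]
ft_force: [-7.0, -4.2, 23.8]
finger_gap: 9.1
grip_force: 76.0
```

Request:
servo_tool(plan=[[[0, 0, 0.002, 0, 0.0], [0, 0, 0, 0, 0.04], [0, 0, 0, 0, 0.04], [0, 0, 0, 0, 0.04], [0, 0, 0.03, 0, 0.04], [0, 0, 0.04, 0, 0.04], [-0.005, 0, 0.04, 0, 0.04], [-0.015, -0.03, 0.01, 0, 0.04], [-0.018, -0.04, 0, 0, 0.04], [-0.018, -0.04, 0, 0, 0.04]]])

```text
time: 42.65
tool_pos: [601.6, 58.0, 270.2]
tcp_rot: [-180.0, -0.0, -2.8]
ft_force: [0.1, -1.2, -0.3]
finger_gap: 40.3
grip_force: 0.0
```

Request:
servo_tool(plan=[[[-0.018, -0.04, 0, 0, 0.04], [-0.018, -0.04, 0, 0, 0.04], [-0.018, -0.04, 0, 0, 0.04], [-0.018, -0.04, 0, 0, 0.04], [-0.018, -0.04, 0, 0, 0.04], [-0.018, -0.04, 0, 0, 0.04], [-0.018, -0.04, 0, 0, 0.04], [0, -0.01, 0, 0, 0.04], [0, 0, 0, 0, 0.04], [0, 0, 0, 0, 0.04]]])

```text
time: 43.65
tool_pos: [476.6, -230.7, 269.7]
tcp_rot: [-179.9, 0.0, -2.9]
ft_force: [0.7, 0.2, -0.4]
finger_gap: 39.8
grip_force: 0.0
```

Run:
```python
from fit import *
q=np.load('q.npy')
s=snap('wrist','w6'); snap('top','top6'); x=sense(); print(x['time'],x['tool_pos'],x['tcp_rot'],x['finger_gap'],x['ft_force'])
print(topix(s,[[477.6,-231.5,94],[477.6,-231.5,87]]))
f=s['frame']; cv2.imwrite('pics/c3.png',cv2.resize(f[60:310,160:480],(800,625))[:600])
```

```text
43.75 [ 476.83123817 -230.19157451  269.81399138] [-1.79955701e+02  2.03425918e-02 -2.76544483e+00] 40.010796425020494 [ 0.14620606 -0.15171306 -0.24242554]
[[322.49574756 197.46316859]
 [322.45737481 194.94920198]]
```

View pics/c3.png

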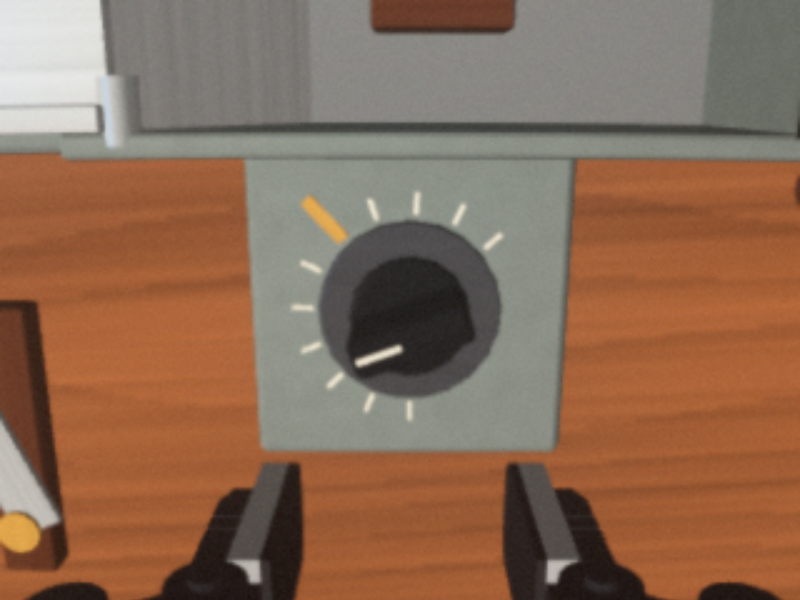

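Run:
```python
from fit import *
q=np.load('q.npy'); s=load('w6'); D=lambda u,v:(160+u/2.5,60+v/2.5)
yaw=np.degrees(q[2])
a,b=toworld(s,[D(403,347),D(357,362)],94)[:,:2]; print('pointer',a,b)
tick={0:(409,410),.4:(370,403),.8:(335,381),1.2:(312,348),1.6:(302,308),2.0:(312,267),2.8:(373,209),3.2:(417,203),3.6:(459,213),4.0:(493,241),2.4:(325,220)}
P=toworld(s,[D(*v) for v in tick.values()],50)[:,:2]; th=np.array(list(tick))
f=lambda p:(P-p[:2]-np.where(th==2.4,p[4],p[2])[:,None]*np.c_[-np.cos(th-p[3]),np.sin(th-p[3])]).ravel()
r_=least_squares(f,[478,-231,40,0,46]); print('axis',r_.x,'yaw deg?',np.degrees(r_.x[3]),yaw,abs(r_.fun).max())
ang=lambda d:np.degrees(np.arctan2(d[1],d[0]))
pw=ang(b-a); ax=r_.x[:2]; pw2=ang(b-ax); mk=ang(P[-1]-ax)
print('pointer yaw',pw,pw2,'mark yaw',mk, 'turn',mk-pw,mk-pw2)
```

```text
pointer [ 476.52917388 -230.40150834] [ 472.21694919 -215.25604652]
axis [ 4.76880148e+02 -2.33086368e+02  4.01612606e+01 -5.05179161e-02
  4.58856449e+01] yaw deg? -2.8944633820675794 -2.881720971546371 0.3953046658989052
pointer yaw 105.89274400753125 104.65640353525089 mark yaw 39.36357031438771 turn -66.52917369314355 -65.29283322086317
```

Request:
servo_tool(plan=[[[0, -0.002, 0, 8.3, 0.04], [0, 0, 0, 8.3, 0.04], [0, 0, 0, 8.3, 0.04], [0, 0, 0, 8.3, 0.04], [0, 0, 0, 8.3, 0.04], [0, 0, 0, 8.3, 0.04], [0, 0, 0, 8.3, 0.04], [0, 0, 0, 8.3, 0.04], [0, 0, 0, 8.3, 0.04], [0, 0, 0, 8.3, 0.04]]], force=40)

```text
time: 44.75
tool_pos: [477.0, -232.0, 270.0]
tcp_rot: [-180.0, -0.0, 80.6]
ft_force: [1.0, -0.7, -0.0]
finger_gap: 40.1
grip_force: 0.0
```

Request:
servo_tool(plan=[[[0, 0, 0, 8.3, 0.034], [0, 0, 0, 8.3, 0.034], [0, 0, 0, 8.2, 0.034], [0, 0, 0, 0, 0.034], [0, 0, 0, 0, 0.034]]])

```text
time: 45.25
tool_pos: [476.7, -232.6, 270.0]
tcp_rot: [-180.0, -0.0, 104.8]
ft_force: [0.1, 0.5, -0.0]
finger_gap: 34.0
grip_force: 0.0
```

Request:
servo_tool(plan=[[[0, 0, -0.04, 0, 0.034], [0, 0, -0.04, 0, 0.034], [0, 0, -0.03, 0, 0.034], [0, 0, -0.015, 0, 0.034], [0, 0, 0, 0, 0.034], [0, 0, 0, 0, 0.034], [0, 0, 0, 0, 0.0], [0, 0, 0, 0, 0.0], [0, 0, 0, 0, 0.0], [0, 0, 0, 0, 0.0]]])

```text
time: 46.25
tool_pos: [477.4, -234.3, 147.5]
tcp_rot: [179.9, 0.1, 104.9]
ft_force: [-1.6, -0.0, 7.7]
finger_gap: 12.9
grip_force: 43.4
```

Request:
servo_tool(plan=[[[0, 0, 0, 0, 0.0], [0, 0, 0, 0, 0.0]]])

```text
time: 46.45
tool_pos: [477.4, -234.3, 147.5]
tcp_rot: [179.9, 0.1, 104.9]
ft_force: [-1.9, 1.8, 5.9]
finger_gap: 13.2
grip_force: 43.4
```

Request:
servo_tool(plan=[[[0, 0, 0, -6.5, 0], [0, 0, 0, -6.5, 0], [0, 0, 0, -6.5, 0], [0, 0, 0, -6.5, 0], [0, 0, 0, -6.5, 0], [0, 0, 0, -6.5, 0], [0, 0, 0, -6.5, 0], [0, 0, 0, -6.5, 0], [0, 0, 0, -6.5, 0], [0, 0, 0, -6.5, 0]]])

```text
time: 47.45
tool_pos: [476.3, -234.0, 147.5]
tcp_rot: [180.0, 0.0, 39.7]
ft_force: [-10.1, 3.5, 13.5]
finger_gap: 12.8
grip_force: 44.6
```

Request:
servo_tool(plan=[[[0, 0, 0, -0.3, 0], [0, 0, 0, 0, 0], [0, 0, 0, 0, 0]]])

```text
time: 47.75
tool_pos: [476.3, -234.0, 147.5]
tcp_rot: [180.0, 0.0, 39.6]
ft_force: [-9.8, 3.6, 13.3]
finger_gap: 12.8
grip_force: 44.5
```

Now I release, rise straight up, back off and look.

Request:
servo_tool(plan=[[[0, 0, 0, 0, 0.034], [0, 0, 0, 0, 0.034], [0, 0, 0, 0, 0.034], [0, 0, 0.03, 0, 0.034], [0, 0, 0.04, 0, 0.034], [-0.01, 0, 0.04, 0, 0.034], [-0.02, 0, 0.02, 0, 0.034], [0, 0, 0, 0, 0.034], [0, 0, 0, 0, 0.034]]])

```text
time: 48.65
tool_pos: [446.5, -233.8, 275.4]
tcp_rot: [179.9, -0.0, 39.6]
ft_force: [0.0, 0.5, 0.4]
finger_gap: 34.0
grip_force: 0.0
```

Run:
```python
from h import *
s=snap('wrist','w7'); t=snap('top','top7'); x=sense(); print(x['time'],x['tool_pos'],x['tcp_rot'],x['finger_gap'],x['ft_force'])
uv=topix(s,[[476.9,-233.1,94]])[0]; print(uv); u,v=uv.astype(int)
c=cv2.resize(s['frame'][max(v-70,0):v+70,max(u-80,0):u+80],(640,560),interpolation=cv2.INTER_CUBIC)
cv2.imwrite('pics/c4.png',c); print(max(v-70,0),max(u-80,0))
cv2.imwrite('pics/c5.png',cv2.resize(t['frame'][75:260,130:490],None,fx=2.2,fy=2.2,interpolation=cv2.INTER_CUBIC))
```

```text
48.75 [ 446.15912533 -233.24386896  273.5695071 ] [-1.79888542e+02  2.23595377e-02  3.96362377e+01] 33.84407566157603 [ 0.15023751  0.63284811 -0.26778772]
[344.26955212 168.52011522]
98 264
```

View pics/c4.png

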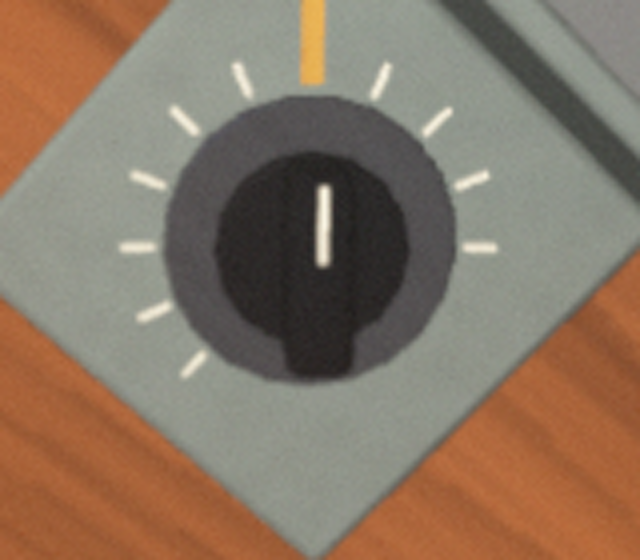

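View pics/c5.png

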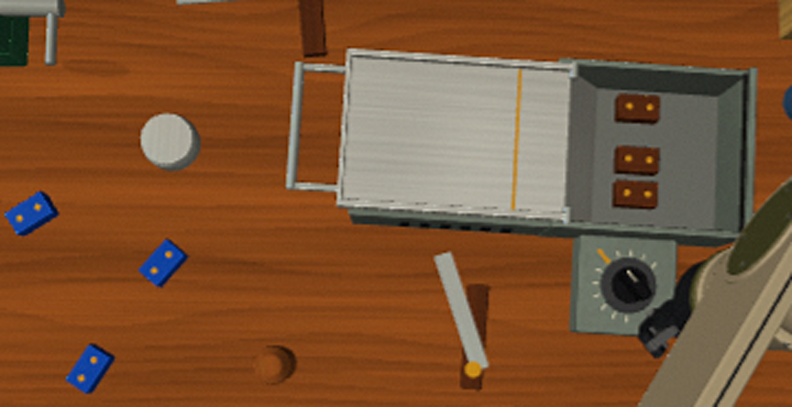

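The white pointer at (323,185-265) is parallel to the brass mark at (313,40). All three blanks are in the tub, the chute is flat, and nothing else has moved.

```bash
python3 -c "
from bench import r
print(r.hand_in())"
```

```text
the job is handed in; nothing more can be done
None
```

I've handed the job in: all three blanks slid into the tub on their own, starting at about 0.47 rad of tilt; the chute is flat again, the dial points at the long brass mark, and nothing else was moved.

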